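# Put three mixed-up finds back into their own trays

### The job

The three finds have been put into each other's trays. Set each one in the middle of its own tray, the terracotta potsherd crown up in the blue one, the dark stone axe head flat in the yellow one and the little glazed jar upright in the green one, parking one find in the empty grey tray meanwhile. The finds must never touch one another or lie on the bare desk; leave the sample jar and the pen pot where they are.

Things in the scene. Friction and masses are not known exactly. Their poses are not given: they have to be found in the camera images.
- sherd: terracotta potsherd with two thin dark stripes: an arched piece like a bit of roof tile, 80 mm long along its x, 25 mm high, wall 9 mm. The level crown (middle 31 mm of its length) is 44 mm wide across its y, with upright end faces from 16 to 25 mm above the underside; the sloping flanks are 40 and 34 mm wide. Origin: centre of its underside; z up. Lies crown up. 90 g.
- axe: dark grey stone axe head lying flat, 84 mm long along its x, rounded butt at -x, paler cutting edge at +x. Middle: upright sides 34 mm apart across its y, 26 mm high; towards +x 38 mm wide and 20 mm high, then 44 mm wide and 10 mm high in the last 14 mm. Origin: middle of its length and width, at its underside; z up. 180 g.
- jar: little cream-white glazed jar with a blue band, standing upright, 52 mm high, round: belly 44 mm in diameter from 10 to 34 mm above its foot, neck 24 mm at 43 mm, rim 32 mm, foot 36 mm. Origin: centre of its foot; z is its axis, up. Solid, 110 g.
- tray_blue: Blue plastic finds tray, fixed to the desk, 120 x 120 mm, floor 4 mm thick, low rim 4 mm wide whose top is 9 mm above the desk. Origin: centre of its underside (on the desk, z = 0); x and y along its sides, z up. Tray of the potsherd.
- tray_yellow: Yellow plastic finds tray, fixed to the desk, 120 x 120 mm, floor 4 mm thick, low rim 4 mm wide whose top is 9 mm above the desk. Origin: centre of its underside (on the desk, z = 0); x and y along its sides, z up. Tray of the stone axe head.
- tray_green: Green plastic finds tray, fixed to the desk, 120 x 120 mm, floor 4 mm thick, low rim 4 mm wide whose top is 9 mm above the desk. Origin: centre of its underside (on the desk, z = 0); x and y along its sides, z up. Tray of the glazed jar.
- tray_grey: Grey plastic finds tray, fixed to the desk, 120 x 120 mm, floor 4 mm thick, low rim 4 mm wide whose top is 9 mm above the desk. Origin: centre of its underside (on the desk, z = 0); x and y along its sides, z up. The spare tray, empty at the start and at the end.
- sample_jar: bystander: closed amber glass sample jar with a white lid, 68 mm in diameter, 85 mm high, loose on the desk left of the trays. Origin: centre of its underside.
- pen_pot: bystander: cork-brown pen pot, 68 mm in diameter, 95 mm high, its pens reaching up to 150 mm, loose on the desk right of the trays. Origin: centre of its underside.
Mind the look-alikes: they are no part of the job. Of the things like the tray_grey, leave any that is pink; of the rest the larger one is meant.

How it is judged (in metres and radians):
On the way:
1. one of the finds is set down in the grey tray and let go (((horizontal distance between sherd and tray_grey below 0.035 m and z of sherd in the frame of tray_grey below 0.009 m and angle between sherd's own z axis and vertical below 0.12 rad and contact force between the fingers and sherd below 0.1 N and linear speed of sherd below 0.03 m/s) or (horizontal distance between axe and tray_grey below 0.035 m and z of axe in the frame of tray_grey below 0.009 m and angle between axe's own z axis and vertical below 0.12 rad and contact force between the fingers and axe below 0.1 N and linear speed of axe below 0.03 m/s) or (horizontal distance between jar and tray_grey below 0.035 m and z of jar in the frame of tray_grey below 0.009 m and angle between jar's own z axis and vertical below 0.12 rad and contact force between the fingers and jar below 0.1 N and linear speed of jar below 0.03 m/s))), for 0.2 s.
At the end, for the whole second after the job is handed in: Potsherd in the blue tray, axe head in the yellow one and glazed jar in the green one, each with its origin within 15 mm (horizontally) of the tray's centre, resting on the tray floor (underside less than 9 mm above the desk), within 0.12 rad of level or upright, released and at rest (horizontal distance between sherd and tray_blue below 0.015 m and z of sherd in the frame of tray_blue below 0.009 m and angle between each of sherd, axe, jar's own z axis and vertical below 0.12 rad and linear speed of each of sherd, axe, jar below 0.02 m/s and angular speed of each of sherd, axe, jar below 0.2 rad/s and horizontal distance between axe and tray_yellow below 0.015 m and z of axe in the frame of tray_yellow below 0.009 m and horizontal distance between jar and tray_green below 0.015 m and z of jar in the frame of tray_green below 0.009 m); the robot touches nothing.
It fails at once if a find is laid on the bare desk (height (world z) of any of sherd, axe, jar below 0.002 m or (height (world z) of sherd below 0.03 m and linear speed of sherd below 0.03 m/s and contact force between the fingers and sherd below 0.1 N and horizontal distance between sherd and tray_blue above 0.09 m and horizontal distance between sherd and tray_yellow above 0.09 m and horizontal distance between sherd and tray_green above 0.09 m and horizontal distance between sherd and tray_grey above 0.09 m) or (height (world z) of axe below 0.03 m and linear speed of axe below 0.03 m/s and contact force between the fingers and axe below 0.1 N and horizontal distance between axe and tray_blue above 0.09 m and horizontal distance between axe and tray_yellow above 0.09 m and horizontal distance between axe and tray_green above 0.09 m and horizontal distance between axe and tray_grey above 0.09 m) or (height (world z) of jar below 0.03 m and linear speed of jar below 0.03 m/s and contact force between the fingers and jar below 0.1 N and horizontal distance between jar and tray_blue above 0.09 m and horizontal distance between jar and tray_yellow above 0.09 m and horizontal distance between jar and tray_green above 0.09 m and horizontal distance between jar and tray_grey above 0.09 m)).
It fails at once if two finds touch (contact force between sherd and axe above 0.3 N or contact force between any of sherd, axe and jar above 0.3 N).
It fails at once if the sample jar or the pen pot is pushed away (over 20 mm) or knocked over (distance of any of sample_jar, pen_pot from where it was at the start of the episode above 0.02 m or angle between any of sample_jar, pen_pot's own z axis and vertical above 0.3 rad).
It also fails if it takes over 106 s, if anything falls off the work surface, if the arm or the gripper's body presses on something with over 40 N, if the wrist force passes 120 N, or if a joint passes its speed limit or range.

### The arm

A 6-joint arm with a two-finger parallel gripper is mounted at the origin on the work surface. World frame = base frame: x ahead of the robot, y to its left, z up, the work surface at z = 0. Lengths are in m, angles in degrees, forces in N, time in s.
With the tool pointing down it reaches from about 0.4 to 0.825 m from the base axis. Payload 7 kg.
Tool frame: the origin (TCP) lies on the centre line of the jaws, within the pads' length; the fingertips stand 8 mm ahead of it and the grasp point (between the pads) lies 11 mm behind it; z points along the fingers, y is the line along which they close (so a half turn about z gives the same grasp; the last joint's range is limited). The gripper opens to 88 mm and grips with 3 to 60 N. Pads are 19 mm wide; open, the fingers measure 130 mm over their backs; the gripper's body (78 mm by 193 mm) begins 47 mm behind the grasp point.
Start: joints at [-60.556, 20.546, 0.682, 0, -70.136, -16.507], TCP at [0.151, -0.658, 0.235] pointing down, gripper open.
Joint ranges: [-176.03, 176.03], [-82.01, 121.73], [-58.28, 71.71], [-173.87, 95.51], [-174.79, -0.11], [-173.66, 173.66]. Speed limits (degrees/s): [136.94, 136.94, 172.46, 180, 180, 180].

### API

Orientations are given as [roll, pitch, yaw] about the fixed x, y, z axes, in that order (R = Rz(yaw) Ry(pitch) Rx(roll)).
In Python, from plant import r gives the robot as it stands.
- The arm moves only by the tool carry_out, never from a script. Its argument "targets" is a list of rows, each a list of 6 numbers: the shift along the tool's x, y, z scaled (see below), then the turn, a rotation vector about the tool's x, y, z scaled (see below). A call has 1 to 5 rows; each row shifts and turns the commanded pose from where the row before left it, along the tool's axes as they then stand; what a row does not reach is not made up. The controller multiplies each number of a shift by 0.5 m and each number of a turn by 60 degrees. A row lasts 1/8 s, in which the tool goes at most 62.5 mm and 10.7 degrees, less where a joint would pass 70% of its speed; a pose out of reach is approached as far as the arm can. A call with a number of a shift or a turn outside -1 to 1 is refused whole. A call with a gripper value outside its range is refused whole. "hand" is the opening, from 0 (shut) to 1 (fully open), set as the call begins (left out, the last holds). The fingers move at their own pace and stop on an object; "squeeze" is the grip in N (left out, the last holds). Time passes only in rows, so rows that do not move let the fingers close. It gives the time, the measured TCP pose, the force, the opening and the grip force at its end, in the units of the state.
- r.get_state(): the state, without advancing time (a new reading comes with each control period).
- r.capture(name): name is "side" or "top" or "wrist"; returns the picture (420x560x3 uint8, red, green, blue); there is no depth.
- r.camera_info(name): a dict with "K" (3x3 intrinsics, pixels), "distortion" ([k1, k2, p1, p2, k3] as OpenCV has them; the pictures are not rectified), "eye" and "attitude" of the camera in the world. Camera axes: x right, y down, z forward; pixel columns grow to the right and rows downward; lengths in m; the calibration is good to about 2 mm. A picture is of the moment at which its call begins: read the wrist's pose just before it. camera_info takes no time and is no camera call; for the wrist camera it gives the pose at the moment of the call.
- r.close_job(): hands the job in; it is judged then, once.
The state is a dict: "time_s": time; "joints": joint angles; "qd": joint speeds; "joint_torque": joint torques, N m; "tcp_pos": TCP position; "eef_rot": TCP orientation; "contact_force": force on the tool from outside, world axes, zero at the start; "moment": the same for the moment, N m; "gripper_width": finger opening in m; "gripper_force": force on a finger pad.
Only numpy, scipy, OpenCV 4.12 (cv2) and the standard library are available. Lean on these libraries where they do the work, as an engineer would, in place of code of your own. Each camera call takes 0.05 s, during which the arm holds its last target. There are 200 camera calls.

## Working session

There is one attempt and no reset: what is moved stays moved. The work goes in short steps, Python scripts to look and compute and a tool call to move; the robot and the scene stay as the last step left them, time stands still between calls to the robot, and variables do not carry over. Pictures are saved under pics/ and viewed, at most 14 in all, crops included, and the job is handed in when it is done.

Besides the shell and the picture viewer there is one more tool, called after "Emit:" by a JSON object that holds its "name" and its "arguments". carry_out: Moves the arm, as the interface text tells. Its arguments: {"type":"object","properties":{"targets":{"type":"array","items":{"type":"array","items":{"type":"number","minimum":-1,"maximum":1}}},"hand":{"type":"number"},"squeeze":{"type":"number"}},"required":["targets"]}

```bash
ls; mkdir -p pics; python3 - <<'E'
from plant import r
import cv2
print(r.get_state())
for n in ("top","side","wrist"):
    i=r.camera_info(n); print(n,i)
    im=r.capture(n); cv2.imwrite(f"pics/{n}0.png",im[:,:,::-1])
E
```

```text
pics
{'time_s': 0.0, 'joints': array([-6.05565581e+01,  2.05912827e+01,  6.35380126e-01, -1.76641352e-02,
       -7.01347566e+01, -1.65071217e+01]), 'qd': array([-0.05446522, -0.09854674,  0.05164929,  0.03951801, -0.00270758,
        0.04948404]), 'joint_torque': array([ 8.24567924e-04, -5.82715130e+01,  2.93059623e+01,  6.99720874e+00,
        6.83120350e-03, -2.33952396e-04]), 'tcp_pos': array([ 0.15098027, -0.65743717,  0.23364431]), 'eef_rot': array([ 1.79908359e+02, -9.84045875e-03, -1.67069688e+02]), 'contact_force': array([0.73196248, 0.93105062, 0.30453642]), 'moment': array([-0.03696858, -0.01902832, -0.0052911 ]), 'gripper_force': 0.0, 'gripper_width': 0.08770146361390768}
top {'K': array([[413.75687655,   0.        , 273.51584761],
       [  0.        , 413.75687655, 205.91693221],
       [  0.        ,   0.        ,   1.        ]]), 'distortion': array([-0.04001634,  0.        ,  0.        ,  0.        ,  0.        ]), 'eye': array([ 0.39371498, -0.00143491,  0.98867324]), 'attitude': array([-174.92139371,    0.88436687,  -89.19090874])}
side {'K': array([[416.33823702,   0.        , 274.15068825],
       [  0.        , 416.33823702, 210.26584241],
       [  0.        ,   0.        ,   1.        ]]), 'distortion': array([-0.12033394,  0.        ,  0.        ,  0.        ,  0.        ]), 'eye': array([0.18942004, 0.49052529, 0.68752548]), 'attitude': array([-139.18618541,    0.74990966, -151.09529948])}
wrist {'K': array([[324.57614631,   0.        , 277.15701995],
       [  0.        , 324.57614631, 207.83849689],
       [  0.        ,   0.        ,   1.        ]]), 'distortion': array([-0.0083021,  0.       ,  0.       ,  0.       ,  0.       ]), 'eye': array([ 0.07327227, -0.67540349,  0.38326584]), 'attitude': array([ 1.62910511e+02, -9.46105042e-02,  1.02911204e+02])}
```

View pics/top0.png

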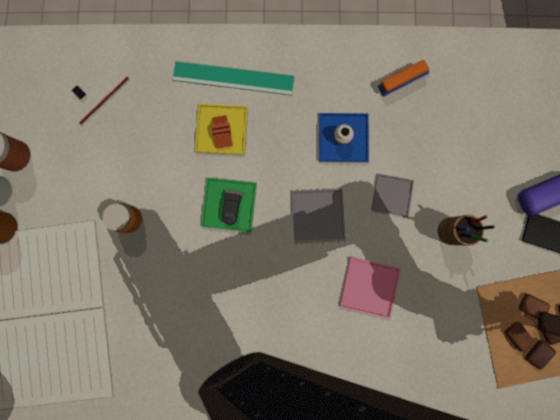

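View pics/side0.png

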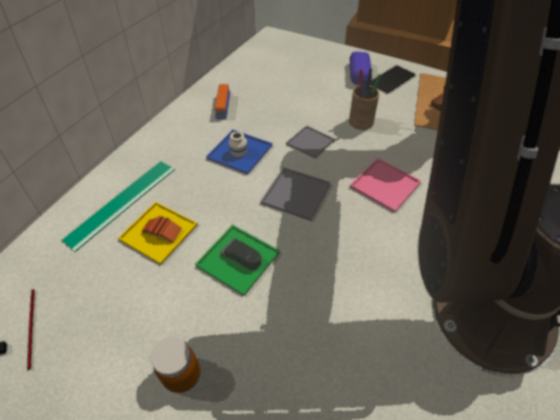

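The top view shows the sherd in the yellow tray (221,130), the jar in blue (344,135), the axe in green (230,205), and the large grey tray at (318,215). The small grey tray (392,195) and the pink one are decoys. The side view shows the same layout. Next I measure.

```bash
cat > h.py <<'E'
import numpy as np, cv2
from scipy.spatial.transform import Rotation as R
from plant import r
def rays(info,px):
    u=cv2.undistortPoints(np.float64(px).reshape(-1,1,2),info["K"],info["distortion"]).reshape(-1,2)
    A=R.from_euler("xyz",info["attitude"],degrees=True).as_matrix()
    return np.c_[u,np.ones(len(u))]@A.T
def onplane(info,px,z):
    d=rays(info,px); e=info["eye"]; return e+d*((z-e[2])/d[:,2])[:,None]
def cross(i1,p1,i2,p2):
    d1=rays(i1,[p1])[0];d2=rays(i2,[p2])[0]
    t=np.linalg.lstsq(np.c_[d1,-d2],i2["eye"]-i1["eye"],rcond=None)[0]
    a=i1["eye"]+t[0]*d1;b=i2["eye"]+t[1]*d2
    return (a+b)/2,np.linalg.norm(a-b)
def mask(im,lo,hi,box=None):
    m=cv2.inRange(cv2.cvtColor(im,cv2.COLOR_RGB2HSV),np.array(lo),np.array(hi))
    if box: k=np.zeros_like(m);x0,y0,x1,y1=box;k[y0:y1,x0:x1]=255;m&=k
    return m
def big(m):
    m=cv2.morphologyEx(m,cv2.MORPH_CLOSE,np.ones((3,3)))
    return max(cv2.findContours(m,cv2.RETR_EXTERNAL,cv2.CHAIN_APPROX_NONE)[0],key=cv2.contourArea)
def quad(c):
    c=cv2.convexHull(c)
    for e in np.linspace(.01,.1,40):
        q=cv2.approxPolyDP(c,e*cv2.arcLength(c,True),True)
        if len(q)<=4: break
    return q.reshape(-1,2).astype(float)
TR=dict(yellow=((20,120,70),(35,255,255)),blue=((105,120,40),(125,255,255)),green=((50,120,50),(72,255,255)))
E
cat > m.py <<'E'
from h import *
bt=dict(yellow=(185,95,257,165),blue=(305,100,382,172),green=(190,168,265,240),grey=(283,182,353,250))
bs=dict(yellow=(110,195,205,270),blue=(195,120,280,180),green=(185,215,290,300),grey=(250,160,340,225))
ims={n:cv2.imread(f"pics/{n}0.png")[:,:,::-1].copy() for n in("top","side")}
inf={n:r.camera_info(n) for n in ims}
for n in ims: print(n,"grey hsv",cv2.cvtColor(ims[n],cv2.COLOR_RGB2HSV)[(200,190)[n=="side"]:(230,195)[n=="side"]:10,(300,290)[n=="side"]:340:20].tolist())
for t in TR:
    ctr=[]
    for n,b in(("top",bt),("side",bs)):
        c=big(mask(ims[n],*TR[t],b[t])); q=quad(c)
        P=onplane(inf[n],q,.009); 
        d=np.linalg.norm(P-np.roll(P,-1,0),axis=1)
        # pixel of centre = diagonal crossing
        l=lambda i,j:np.cross(np.r_[q[i],1],np.r_[q[j],1])
        x=np.cross(l(0,2),l(1,3)); ctr.append(x[:2]/x[2])
        e=P[1]-P[0]
        print(t,n,len(q),P.mean(0).round(4),d.round(3),np.degrees(np.arctan2(e[1],e[0])).round(1)%90)
    print("  cross",cross(inf["top"],ctr[0],inf["side"],ctr[1]))
E
python3 m.py
```

```text
top grey hsv [[[0, 19, 106], [7, 22, 103]], [[4, 19, 93], [9, 28, 63]], [[6, 21, 61], [6, 22, 58]]]
side grey hsv [[[173, 10, 100], [0, 15, 70], [21, 33, 99]]]
yellow top 4 [0.6674 0.1458 0.009 ] [0.115 0.119 0.117 0.117] 87.9
yellow side 4 [0.6683 0.1465 0.009 ] [0.115 0.118 0.116 0.118] 88.6
  cross (array([0.66780747, 0.14630961, 0.00937345]), np.float64(0.0005729141171941276))
blue top 4 [ 0.6506 -0.151   0.009 ] [0.113 0.115 0.111 0.114] 89.5
blue side 4 [ 0.6505 -0.1429  0.009 ] [0.11  0.112 0.086 0.114] 1.0999999999999943
  cross (array([ 0.65662424, -0.14912388,  0.0030586 ]), np.float64(0.00938787766220957))
green top 4 [0.4823 0.123  0.009 ] [0.116 0.113 0.113 0.111] 84.7
green side 4 [0.4847 0.1235 0.009 ] [0.113 0.115 0.113 0.115] 85.4
  cross (array([0.4824577 , 0.1238659 , 0.01116434]), np.float64(0.0024837320872562857))
```

View pics/wrist0.png

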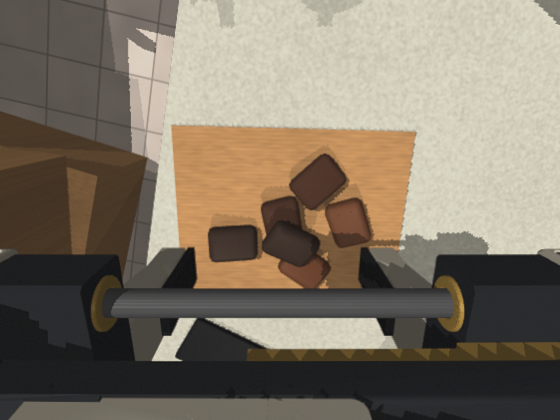

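The wrist view shows only a wooden board with dark pieces. The camera looks outward past the fingers, whose bar is around row 300. I move to where it can see all four trays.

Emit:
{"name": "carry_out", "arguments": {"targets": [[-0.07,0.043,-0.003,0,0,0.02],[-0.07,0.043,-0.003,0,0,0.02],[-0.07,0.043,-0.003,0,0,0.02],[-0.07,0.043,-0.003,0,0,0.02],[-0.07,0.043,-0.003,0,0,0.02]], "hand": 1, "squeeze": 25}}

```text
time_s: 0.78
tcp_pos: [0.3042, -0.5191, 0.2419]
eef_rot: [180.0, -0.0, -173.1]
contact_force: [0.5, -0.8, -0.9]
gripper_width: 0.0877
gripper_force: 0.0
```

Emit:
{"name": "carry_out", "arguments": {"targets": [[-0.07,0.043,-0.003,0,0,0.02],[-0.07,0.043,-0.003,0,0,0.02],[-0.07,0.043,-0.003,0,0,0.02],[-0.07,0.043,-0.003,0,0,0.02],[-0.07,0.043,-0.003,0,0,0.02]]}}

```text
time_s: 1.4
tcp_pos: [0.4702, -0.3982, 0.2495]
eef_rot: [180.0, -0.0, -179.1]
contact_force: [0.8, 0.0, 0.6]
gripper_width: 0.0879
gripper_force: 0.0
```

Emit:
{"name": "carry_out", "arguments": {"targets": [[0.0,0.12,0,0,0,0],[0.0,0.12,0,0,0,0],[0,0.12,0,0,0,0],[0,0.12,0,0,0,0],[0,0.12,0,0,0,0]]}}

```text
time_s: 2.02
tcp_pos: [0.4639, -0.0975, 0.2496]
eef_rot: [180.0, 0.0, -179.1]
contact_force: [1.9, 1.0, -0.2]
gripper_width: 0.0877
gripper_force: 0.0
```

```bash
cat > snap.py <<'E'
import sys,pickle
from h import *
n,c=sys.argv[1],sys.argv[2]
i=r.camera_info(c); im=r.capture(c); pickle.dump((i,im),open(n+".pkl","wb")); cv2.imwrite(f"pics/{n}.png",im[:,:,::-1])
s=r.get_state();print(s["tcp_pos"],s["eef_rot"],s["joints"].round(1),i["eye"])
E
python3 snap.py w1 wrist
```

```text
[ 0.46403482 -0.09247729  0.24976309] [ 1.79893211e+02  7.67748265e-02 -1.78924937e+02] [ 1.260e+01  5.000e-01 -2.240e+01 -1.000e-01 -6.700e+01 -1.015e+02] [ 0.38408988 -0.09871899  0.39911987]
```

Emit:
{"name": "carry_out", "arguments": {"targets": [[0.02,0.1,0,0,0,0.015],[0.02,0.1,0,0,0,0],[0.02,0.1,0,0,0,0],[0.02,0.1,0,0,0,0],[0,0,0,0,0,0]]}}

```text
time_s: 2.7
tcp_pos: [0.4229, 0.1031, 0.2496]
eef_rot: [180.0, 0.0, -179.7]
contact_force: [0.1, -1.1, 0.2]
gripper_width: 0.0879
gripper_force: 0.0
```

```bash
python3 snap.py w2 wrist
```

```text
[0.42304287 0.10178424 0.24952721] [ 1.79998231e+02 -6.58045789e-03 -1.79757580e+02] [  39.7   -3.5  -26.3   -0.   -67.2 -129.4] [0.34305117 0.10273559 0.39915161]
```

View pics/w1.png

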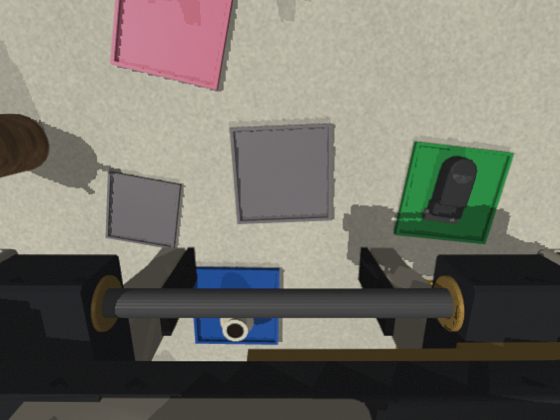

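View pics/w2.png

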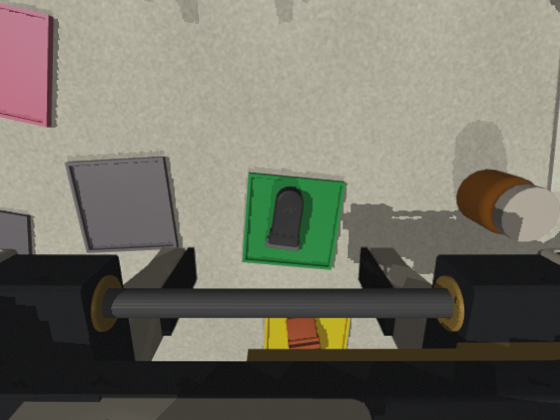

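w1 and w2 show that image-down is world +x. The big grey tray is at (283,172) in w1 and (123,203) in w2. Green with the axe is at (455,190) and (295,220), axe butt towards the base. Next, the same for the yellow and blue trays.

Emit:
{"name": "carry_out", "arguments": {"targets": [[-0.11,-0.01,0,0,0,0],[-0.11,-0.01,0,0,0,0],[-0.11,-0.01,0,0,0,0],[-0.11,-0.01,0,0,0,0],[0,0,0,0,0,0]]}}

```text
time_s: 3.38
tcp_pos: [0.6461, 0.0781, 0.2465]
eef_rot: [-179.9, -0.2, 179.8]
contact_force: [-1.2, 0.6, -1.0]
gripper_width: 0.0876
gripper_force: 0.0
```

```bash
python3 snap.py w3 wrist
```

```text
[0.64447223 0.07842878 0.24715746] [-179.91922806   -0.19617798  179.85527145] [  24.1   17.9   -1.6   -0.   -70.8 -114.3] [0.56679469 0.07873878 0.39627142]
```

Emit:
{"name": "carry_out", "arguments": {"targets": [[0,-0.08,0,0,0,0],[0,-0.08,0,0,0,0],[0,-0.08,0,0,0,0],[0,-0.08,0,0,0,0],[0,0,0,0,0,0]]}}

```text
time_s: 4.05
tcp_pos: [0.6423, -0.0826, 0.2501]
eef_rot: [-180.0, 0.0, 179.8]
contact_force: [0.3, 0.2, -0.3]
gripper_width: 0.0878
gripper_force: 0.0
```

```bash
python3 snap.py w4 wrist
```

```text
[ 0.64255851 -0.08126428  0.25003152] [1.79990312e+02 1.97146304e-02 1.79882449e+02] [  10.    17.5   -1.7   -0.   -70.8 -100.1] [ 0.56244923 -0.08220633  0.39957435]
```

View pics/w3.png

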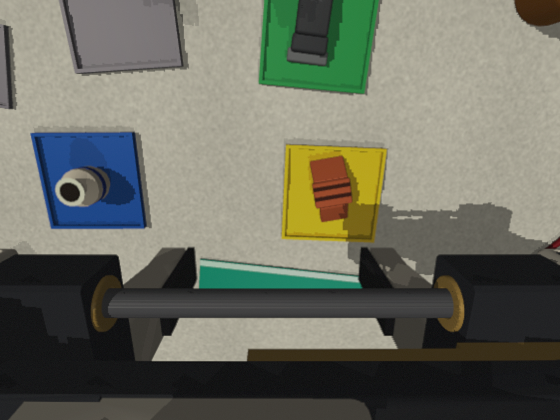

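View pics/w4.png

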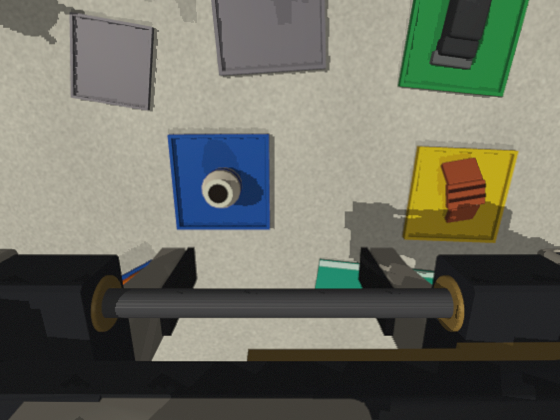

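w3 and w4 show the sherd in the yellow tray at (331,190) and (463,190), stripes crosswise. The jar rim is at (70,190) in w3 and (217,193) in w4. Now the measuring.

```bash
cat > m2.py <<'E'
from h import *
import pickle
W={n:pickle.load(open(n+".pkl","rb")) for n in("w1","w2","w3","w4")}
G=((0,0,20),(180,45,135))
B={"grey":("w1",(222,112,342,232),"w2",(60,148,186,256),None),"green":("w1",(385,130,520,250),"w2",(235,165,355,275),"green"),
"yellow":("w3",(270,135,395,250),"w4",(395,135,525,250),"yellow"),"blue":("w3",(25,125,150,235),"w4",(160,125,280,236),"blue")}
for t,(a,ba,b,bb,k) in B.items():
    cs=[]
    for n,bx in((a,ba),(b,bb)):
        i,im=W[n]
        lo,hi=TR[k] if k else G
        if k: lo=(lo[0],90,35)
        c=big(mask(im,lo,hi,bx)); q=quad(c); P=onplane(i,q,.009)
        d=np.linalg.norm(P-np.roll(P,-1,0),axis=1); e=P[1]-P[0]
        l=lambda i,j:np.cross(np.r_[q[i],1],np.r_[q[j],1])
        if len(q)==4: x=np.cross(l(0,2),l(1,3)); cs.append(x[:2]/x[2])
        print(t,n,len(q),P.mean(0).round(4),d.round(3),np.degrees(np.arctan2(e[1],e[0])).round(1)%90)
    if len(cs)==2: print("  cross",cross(W[a][0],cs[0],W[b][0],cs[1]))
def blob(name,lo,hi,A,z):
    cs=[]
    for n,bx in A:
        i,im=W[n]; c=big(mask(im,lo,hi,bx)); m=cv2.moments(c); cs.append((m["m10"]/m["m00"],m["m01"]/m["m00"]))
        P=onplane(i,c.reshape(-1,2),z)[:,:2]; rc=cv2.minAreaRect(np.float32(P*1000))
        print(name,n,np.round(cs[-1],1),"rect",np.round(rc[0],1),np.round(rc[1],1),round(rc[2],1))
    print("  cross",cross(W[A[0][0]][0],cs[0],W[A[1][0]][0],cs[1]))
blob("axe",(0,0,10),(180,90,85),(("w1",(425,150,485,222)),("w2",(262,182,310,250))),.025)
blob("sherd",(0,110,40),(16,255,255),(("w3",(300,145,365,228)),("w4",(432,150,495,232))),.02)
blob("jarhole",(0,0,0),(180,255,50),(("w3",(53,175,85,207)),("w4",(205,180,232,207))),.056)
def crop(n,x,y): return cv2.resize(W[n][1][y:y+80,x:x+100],None,fx=4,fy=4,interpolation=cv2.INTER_CUBIC)
C=np.vstack([np.hstack([crop("w3",282,145),crop("w4",412,145)]),np.hstack([crop("w1",405,145),crop("w2",240,175)])])
cv2.imwrite("pics/crop1.png",C[:600,:,::-1])
E
python3 m2.py
```

```text
grey w1 4 [ 0.4622 -0.0896  0.009 ] [0.116 0.121 0.119 0.12 ] 3.8
grey w2 4 [ 0.4665 -0.0951  0.009 ] [0.128 0.164 0.127 0.125] 3.5
  cross (array([ 0.45707496, -0.08953745,  0.02082152]), np.float64(0.0051015967736824175))
green w1 4 [0.4833 0.1199 0.009 ] [0.12  0.118 0.121 0.115] 84.8
green w2 4 [0.4838 0.1217 0.009 ] [0.117 0.118 0.118 0.119] 84.2
  cross (array([0.48490428, 0.12201176, 0.00410989]), np.float64(0.0009188574545121736))
yellow w3 4 [0.6684 0.1446 0.009 ] [0.118 0.119 0.119 0.119] 87.0
yellow w4 4 [0.6685 0.1438 0.009 ] [0.123 0.118 0.12  0.119] 87.1
  cross (array([0.66923455, 0.14501135, 0.00715468]), np.float64(0.0008704893666600812))
blue w3 4 [ 0.6511 -0.1507  0.009 ] [0.117 0.118 0.119 0.12 ] 89.3
blue w4 4 [ 0.6511 -0.1518  0.009 ] [0.118 0.117 0.118 0.118] 0.0
  cross (array([ 0.65224459, -0.15236226,  0.00534729]), np.float64(0.00016559257464190106))
axe w1 [451.5 189.9] rect [475.2 110.7] [47.  80.9] 77.6
axe w2 [286.5 218.4] rect [470.1 115.8] [42.2 76.2] 81.4
  cross (array([0.47559787, 0.1154995 , 0.0150974 ]), np.float64(0.0010139499930223068))
sherd w3 [330.9 187.6] rect [658.1 142.6] [76.1 44.1] 10.8
sherd w4 [462.9 188.9] rect [657.2 142.5] [77.3 49.2] 12.5
  cross (array([0.65626296, 0.14187297, 0.01917194]), np.float64(4.3539481539675137e-05))
jarhole w3 [ 69.5 191.9] rect [ 651.6 -147.3] [19.4 17.9] 89.8
jarhole w4 [217.6 193.2] rect [ 651.1 -147.6] [19.2 18.6] 42.6
  cross (array([ 0.6514533 , -0.14762692,  0.05548848]), np.float64(0.00010546578884651785))
```

```bash
python3 -c "
import cv2;a=cv2.imread('pics/crop1.png');print(a.shape);cv2.imwrite('pics/crop1.png',a[:600,:800])"
```

```text
(600, 800, 3)
```

View pics/crop1.png

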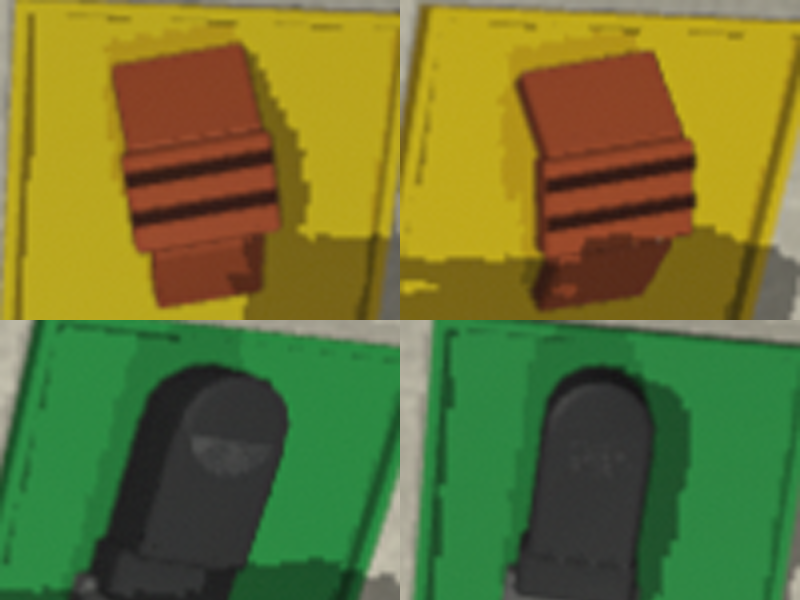

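The crop shows clear sherd crown corners in both upper panels, e.g. (125,153) and (280,228) on the left. In the lower panels the axe's upright sides and rounded butt are clear (apex about (225,370) left, (603,380) right). I triangulate these.

```bash
cat > m3.py <<'E'
from h import *
import pickle
W={n:pickle.load(open(n+".pkl","rb")) for n in("w1","w2","w3","w4")}
O={"w3":(282,145,0,0),"w4":(412,145,400,0),"w1":(405,145,0,320),"w2":(240,175,400,320)}
def px(n,p): o=O[n]; return ((p[0]-o[2]+.5)/4-.5+o[0],(p[1]-o[3]+.5)/4-.5+o[1])
def X(a,p,b,q): c,e=cross(W[a][0],px(a,p),W[b][0],px(b,q)); print(c.round(4),round(e,4)); return c
print("sherd")
c=[X("w3",p,"w4",q) for p,q in(((125,153),(546,158)),((270,133),(691,148)),((280,228),(692,237)),((137,252),(549,254)))]
c=np.array(c);print(c.mean(0),"widths",np.linalg.norm(c-np.roll(c,-1,0),axis=1).round(4))
for v in(c[0]-c[1],c[3]-c[2]): print("y-axis dir",np.degrees(np.arctan2(v[1],v[0])))
print("axe")
X("w1",(236,372),"w2",(605,381));X("w1",(246,568),"w2",(636,562));X("w1",(143,550),"w2",(530,556))
P={n:onplane(W[n][0],[px(n,p) for p in l],.030) for n,l in(("w2",((548,430),(530,550),(653,430),(637,555),(603,380))),("w1",((187,430),(146,546),(284,440),(247,562),(236,372))))}
for n,p in P.items():
    print(n,p[:,:2].round(4).tolist())
    for a,b in((0,1),(2,3)): d=p[b]-p[a]; print(" axis",np.degrees(np.arctan2(d[1],d[0])))
    d=(p[1]-p[0]);d/=np.linalg.norm(d); print(" width",np.cross(d[:2],(p[3]-p[0])[:2]), "mid",((p[1]+p[3])/2)[:2])
# grey tray corners, w1 only + top
for n,lim in(("w1",(222,112,342,232)),("w2",(60,150,182,253))):
    i,im=W[n]; hs=cv2.cvtColor(im,cv2.COLOR_RGB2HSV)
    m=mask(im,(125,5,20),(180,60,135),lim); m|=mask(im,(0,0,20),(8,60,135),lim)
    m=cv2.morphologyEx(m,cv2.MORPH_OPEN,np.ones((3,3)))
    q=quad(big(m));Q=onplane(i,q,.009);print(n,q.tolist(),Q.mean(0).round(4),np.linalg.norm(Q-np.roll(Q,-1,0),axis=1).round(3))
s=r.get_state();print(s["tcp_pos"],s["eef_rot"])
E
python3 m3.py
```

```text
sherd
[0.6489 0.1195 0.0259] 0.0002
[0.6443 0.1611 0.027 ] 0.0027
[0.6718 0.1655 0.0285] 0.0014
[0.6781 0.1236 0.0282] 0.0006
[0.66074489 0.14242237 0.02739965] widths [0.0419 0.0279 0.0423 0.0296]
y-axis dir -83.68141149902686
y-axis dir -81.42492573673928
axe
[0.4362 0.1198 0.0214] 0.001
[0.4932 0.1303 0.0267] 0.0008
[0.4888 0.0974 0.0294] 0.002
w2 [[0.4496, 0.1029], [0.4877, 0.0976], [0.4495, 0.134], [0.4891, 0.1302], [0.4343, 0.1189]]
 axis -7.950564380420364
 axis -5.412880498017789
 width 0.03251844922004836 mid [0.48840387 0.1138942 ]
w1 [[0.4515, 0.1035], [0.4864, 0.0974], [0.4539, 0.1322], [0.4908, 0.1284], [0.4345, 0.1147]]
 axis -10.017069728078656
 axis -5.980096705428315
 width 0.03131689927831551 mid [0.4885791  0.11287261]
w1 [[330.0, 124.0], [330.0, 218.0], [238.0, 223.0], [230.0, 128.0]] [ 0.4625 -0.0914  0.009 ] [0.116 0.117 0.118 0.117]
w2 [[162.0, 157.0], [177.0, 246.0], [87.0, 251.0], [66.0, 163.0]] [ 0.4618 -0.0901  0.009 ] [0.116 0.119 0.116 0.117]
[ 0.64255851 -0.08126428  0.25003152] [1.79990312e+02 1.97146304e-02 1.79882449e+02]m3.py:17: DeprecationWarning: Arrays of 2-dimensional vectors are deprecated. Use arrays of 3-dimensional vectors instead. (deprecated in NumPy 2.0)
  d=(p[1]-p[0]);d/=np.linalg.norm(d); print(" width",np.cross(d[:2],(p[3]-p[0])[:2]), "mid",((p[1]+p[3])/2)[:2])
```

Triangulated heights agree with the text: jar rim 55.5 mm, crown about 28 mm, tray rims 5–9 mm, sherd crown 42 × 29 mm. The grey tray is at (0.462,-0.091). First the jar goes from blue to grey.

Emit:
{"name": "carry_out", "arguments": {"targets": [[-0.0043,-0.033,0.075,0,0,0],[-0.0043,-0.033,0.075,0,0,0],[-0.0043,-0.033,0.075,0,0,0],[-0.0043,-0.033,0.075,0,0,0],[0,0,0,0,0,0]], "hand": 0.76}}

```text
time_s: 4.72
tcp_pos: [0.6497, -0.1456, 0.0965]
eef_rot: [180.0, -0.3, 180.0]
contact_force: [-0.3, 0.4, -0.0]
gripper_width: 0.0664
gripper_force: 0.0
```

Emit:
{"name": "carry_out", "arguments": {"targets": [[0,0,0,0,0,0],[0,0,0,0,0,0]]}}

```text
time_s: 4.97
tcp_pos: [0.6533, -0.1446, 0.1016]
eef_rot: [-180.0, 0.2, -179.9]
contact_force: [0.7, -0.3, -1.3]
gripper_width: 0.0664
gripper_force: 0.0
```

Emit:
{"name": "carry_out", "arguments": {"targets": [[0,-0.002,0.04,0,0,0],[0,0,0.04,0,0,0],[0,0,0.04,0,0,0],[0,0,0.036,0,0,0],[0,0,0,0,0,0]]}}

```text
time_s: 5.6
tcp_pos: [0.6516, -0.146, 0.0208]
eef_rot: [180.0, -0.1, -179.9]
contact_force: [0.8, -0.9, -0.4]
gripper_width: 0.0668
gripper_force: 0.0
```

Emit:
{"name": "carry_out", "arguments": {"targets": [[0,0,0,0,0,0],[0,0,0,0,0,0],[0,0,0,0,0,0],[0,0,0,0,0,0]], "hand": 0.3, "squeeze": 20}}

```text
time_s: 6.1
tcp_pos: [0.6527, -0.1464, 0.0224]
eef_rot: [-180.0, 0.1, -180.0]
contact_force: [-0.4, -0.6, 4.2]
gripper_width: 0.0437
gripper_force: 20.0
```

Emit:
{"name": "carry_out", "arguments": {"targets": [[0,0,-0.03,0,0,0],[0,0,-0.04,0,0,0],[0,0,-0.05,0,0,0],[0,0,-0.04,0,0,0],[0,0,0,0,0,0]]}}

```text
time_s: 6.72
tcp_pos: [0.6534, -0.1464, 0.1041]
eef_rot: [180.0, 0.2, -180.0]
contact_force: [0.1, 0.7, -1.3]
gripper_width: 0.0431
gripper_force: 20.0
```

Emit:
{"name": "carry_out", "arguments": {"targets": [[0.06,0.018,0,0,0,0],[0.09,0.026,0,0,0,0],[0.1,0.028,0,0,0,0],[0.08,0.024,0,0,0,0],[0.05,0.014,0,0,0,0]]}}

```text
time_s: 7.35
tcp_pos: [0.4597, -0.0912, 0.1012]
eef_rot: [180.0, -0.1, -180.0]
contact_force: [0.6, 1.1, -0.1]
gripper_width: 0.0435
gripper_force: 20.0
```

Emit:
{"name": "carry_out", "arguments": {"targets": [[0,0,0.04,0,0,0],[0,0,0.05,0,0,0],[0,0,0.04,0,0,0],[0,0,0.015,0,0,0],[0,0,0,0,0,0]]}}

```text
time_s: 7.98
tcp_pos: [0.4618, -0.0916, 0.0287]
eef_rot: [-180.0, -0.1, -180.0]
contact_force: [-0.4, -0.7, -1.3]
gripper_width: 0.0437
gripper_force: 20.0
```

Emit:
{"name": "carry_out", "arguments": {"targets": [[0,0,0.006,0,0,0],[0,0,0.005,0,0,0],[0,0,0,0,0,0],[0,0,0,0,0,0]]}}

```text
time_s: 8.48
tcp_pos: [0.4623, -0.0915, 0.0237]
eef_rot: [180.0, 0.0, -180.0]
contact_force: [0.0, -0.3, -1.2]
gripper_width: 0.0433
gripper_force: 20.0
```

Emit:
{"name": "carry_out", "arguments": {"targets": [[0,0,0.003,0,0,0],[0,0,0,0,0,0],[0,0,0,0,0,0]]}}

```text
time_s: 8.85
tcp_pos: [0.4624, -0.0914, 0.0223]
eef_rot: [180.0, 0.0, -180.0]
contact_force: [-1.2, 0.3, 4.0]
gripper_width: 0.0435
gripper_force: 20.0
```

Emit:
{"name": "carry_out", "arguments": {"targets": [[0,0,0,0,0,0],[0,0,0,0,0,0],[0,0,0,0,0,0],[0,0,0,0,0,0]], "hand": 0.76}}

```text
time_s: 9.35
tcp_pos: [0.4622, -0.0915, 0.022]
eef_rot: [-180.0, -0.0, -180.0]
contact_force: [-0.5, -0.6, -0.1]
gripper_width: 0.0666
gripper_force: 0.0
```

Emit:
{"name": "carry_out", "arguments": {"targets": [[0,0,-0.03,0,0,0],[0,0,-0.05,0,0,0],[0,0,-0.06,0,0,0],[0,0,-0.06,0,0,0],[0,0,-0.04,0,0,0]]}}

```text
time_s: 9.98
tcp_pos: [0.4626, -0.0914, 0.1435]
eef_rot: [180.0, 0.1, -180.0]
contact_force: [-0.0, -1.2, -0.7]
gripper_width: 0.0664
gripper_force: 0.0
```

```bash
python3 snap.py t1 top; python3 snap.py s1 side
```

```text
[ 0.46375231 -0.0914404   0.14564867] [ 179.99054415    0.25720875 -179.92722735] [ 1.280e+01  5.900e+00 -3.150e+01  1.000e-01 -5.230e+01 -1.028e+02] [ 0.39371498 -0.00143491  0.98867324]
[ 0.46356875 -0.09132289  0.14425388] [ 179.97090591    0.24425028 -179.94307776] [  12.8    6.   -31.6    0.   -52.1 -102.8] [0.18942004 0.49052529 0.68752548]
```

View pics/s1.png

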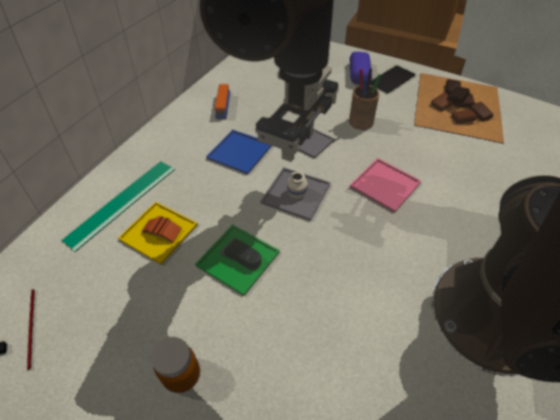

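The jar stands upright in the grey tray at (297,183). Next the sherd.

Emit:
{"name": "carry_out", "arguments": {"targets": [[-0.049,0.0585,0,0,0,0],[-0.049,0.0585,0,0,0,0],[-0.049,0.0585,0,0,0,0],[-0.049,0.0585,0,0,0,0]]}}

```text
time_s: 10.58
tcp_pos: [0.5604, 0.0265, 0.141]
eef_rot: [-180.0, -0.1, -180.0]
contact_force: [-0.0, -0.3, 0.4]
gripper_width: 0.0664
gripper_force: 0.0
```

Emit:
{"name": "carry_out", "arguments": {"targets": [[-0.049,0.0585,0.02,0,0,0],[-0.049,0.0585,0.02,0,0,0],[-0.049,0.0585,0.02,0,0,0],[-0.049,0.0585,0.025,0,0,0],[0,0,0,0,0,-0.125]]}}

```text
time_s: 11.2
tcp_pos: [0.6582, 0.1442, 0.0962]
eef_rot: [-179.9, -0.2, -172.2]
contact_force: [-0.3, 0.2, -0.4]
gripper_width: 0.0666
gripper_force: 0.0
```

Emit:
{"name": "carry_out", "arguments": {"targets": [[0,0,0,0,0,0],[0,0,0,0,0,0]]}}

```text
time_s: 11.45
tcp_pos: [0.6577, 0.1423, 0.0991]
eef_rot: [-180.0, -0.0, -172.6]
contact_force: [0.0, 0.6, -0.2]
gripper_width: 0.0665
gripper_force: 0.0
```

Emit:
{"name": "carry_out", "arguments": {"targets": [[-0.003,0,0.045,0,0,0],[0,0,0.045,0,0,0],[0,0,0.04,0,0,0],[0,0,0.032,0,0,0],[0,0,0,0,0,0]]}}

```text
time_s: 12.08
tcp_pos: [0.6588, 0.1423, 0.0175]
eef_rot: [-180.0, -0.1, -172.5]
contact_force: [-0.2, 0.8, 1.4]
gripper_width: 0.0664
gripper_force: 0.0
```

Emit:
{"name": "carry_out", "arguments": {"targets": [[0,0,0,0,0,0],[0,0,0,0,0,0]]}}

```text
time_s: 12.32
tcp_pos: [0.6601, 0.1431, 0.0196]
eef_rot: [180.0, 0.1, -172.5]
contact_force: [0.3, 0.3, -0.3]
gripper_width: 0.0665
gripper_force: 0.0
```

Emit:
{"name": "carry_out", "arguments": {"targets": [[0,0,0,0,0,0],[0,0,0,0,0,0],[0,0,0,0,0,0],[0,0,0,0,0,0]], "hand": 0.3, "squeeze": 20}}

```text
time_s: 12.82
tcp_pos: [0.6596, 0.1429, 0.0187]
eef_rot: [180.0, 0.0, -172.5]
contact_force: [-0.1, 0.8, 1.6]
gripper_width: 0.0437
gripper_force: 19.8
```

Emit:
{"name": "carry_out", "arguments": {"targets": [[0,0,-0.02,0,0,0],[0,0,-0.04,0,0,0],[0,0,-0.05,0,0,0],[0,0,-0.05,0,0,0],[0,0,0,0,0,0]]}}

```text
time_s: 13.45
tcp_pos: [0.6609, 0.1435, 0.1015]
eef_rot: [179.9, 0.3, -172.4]
contact_force: [-0.2, -0.3, -0.0]
gripper_width: 0.044
gripper_force: 19.8
```

Emit:
{"name": "carry_out", "arguments": {"targets": [[0.0156,-0.097,0,0,0,0],[0.0156,-0.097,0,0,0,0],[0.0156,-0.097,0,0,0,0]]}}

```text
time_s: 13.82
tcp_pos: [0.6548, -0.0057, 0.0979]
eef_rot: [180.0, -0.1, -172.4]
contact_force: [1.0, 0.1, -0.9]
gripper_width: 0.0436
gripper_force: 19.8
```

Emit:
{"name": "carry_out", "arguments": {"targets": [[0.0156,-0.097,0,0,0,0],[0.0156,-0.097,0,0,0,0],[0.0156,-0.097,0,0,0,0],[0,0,0,0,0,0],[0,0,0,0,0,0]]}}

```text
time_s: 14.45
tcp_pos: [0.6508, -0.152, 0.0979]
eef_rot: [180.0, -0.1, -172.5]
contact_force: [0.3, 0.9, -0.8]
gripper_width: 0.0436
gripper_force: 19.8
```

Emit:
{"name": "carry_out", "arguments": {"targets": [[0,0,0.04,0,0,0],[0,0,0.05,0,0,0],[0,0,0.04,0,0,0],[0,0,0.012,0,0,0],[0,0,0,0,0,0]]}}

```text
time_s: 15.08
tcp_pos: [0.6514, -0.151, 0.0275]
eef_rot: [-180.0, -0.0, -172.4]
contact_force: [0.2, -0.8, -0.4]
gripper_width: 0.0437
gripper_force: 19.8
```

Emit:
{"name": "carry_out", "arguments": {"targets": [[0,0,0.008,0,0,0],[0,0,0.006,0,0,0],[0,0,0,0,0,0],[0,0,0,0,0,0]]}}

```text
time_s: 15.58
tcp_pos: [0.6514, -0.1519, 0.0208]
eef_rot: [-180.0, 0.0, -172.5]
contact_force: [-0.2, -0.5, -1.8]
gripper_width: 0.0438
gripper_force: 19.8
```

Emit:
{"name": "carry_out", "arguments": {"targets": [[0,0,0.003,0,0,0],[0,0,0,0,0,0],[0,0,0,0,0,0]]}}

```text
time_s: 15.95
tcp_pos: [0.6513, -0.1518, 0.019]
eef_rot: [-180.0, -0.0, -172.5]
contact_force: [0.6, 0.3, -0.5]
gripper_width: 0.0436
gripper_force: 19.8
```

Emit:
{"name": "carry_out", "arguments": {"targets": [[0,0,0.002,0,0,0],[0,0,0,0,0,0],[0,0,0,0,0,0]]}}

```text
time_s: 16.32
tcp_pos: [0.6515, -0.1518, 0.0186]
eef_rot: [-180.0, 0.0, -172.5]
contact_force: [-2.0, 0.4, 5.6]
gripper_width: 0.0437
gripper_force: 19.8
```

Emit:
{"name": "carry_out", "arguments": {"targets": [[0,0,0,0,0,0],[0,0,0,0,0,0],[0,0,0,0,0,0],[0,0,0,0,0,0]], "hand": 0.76}}

```text
time_s: 16.82
tcp_pos: [0.6513, -0.1517, 0.0179]
eef_rot: [180.0, -0.0, -172.5]
contact_force: [0.0, 0.3, 0.2]
gripper_width: 0.0669
gripper_force: 0.0
```

Emit:
{"name": "carry_out", "arguments": {"targets": [[0,0,-0.03,0,0,0],[0,0,-0.05,0,0,0],[0,0,-0.06,0,0,0],[0,0,-0.06,0,0,0],[0,0,-0.04,0,0,0.125]]}}

```text
time_s: 17.45
tcp_pos: [0.652, -0.1519, 0.1412]
eef_rot: [-180.0, 0.2, 179.9]
contact_force: [0.6, -1.2, -0.3]
gripper_width: 0.0666
gripper_force: 0.0
```

Emit:
{"name": "carry_out", "arguments": {"targets": [[0.04,0.06,0,0,0,0.0],[0.04,0.06,0,0,0,0],[0,0,0,0,0,0]]}}

```text
time_s: 17.82
tcp_pos: [0.6106, -0.0903, 0.1398]
eef_rot: [180.0, 0.1, -179.8]
contact_force: [-0.1, -0.5, 0.0]
gripper_width: 0.0663
gripper_force: 0.0
```

```bash
python3 snap.py w5 wrist
```

```text
[ 0.61139827 -0.09104477  0.13968963] [ 1.79992681e+02  1.10302745e-01 -1.79864931e+02] [  9.6  19.5 -14.1   0.  -56.3 -99.5] [ 0.53050602 -0.09045047  0.28920431]
```

View pics/w5.png

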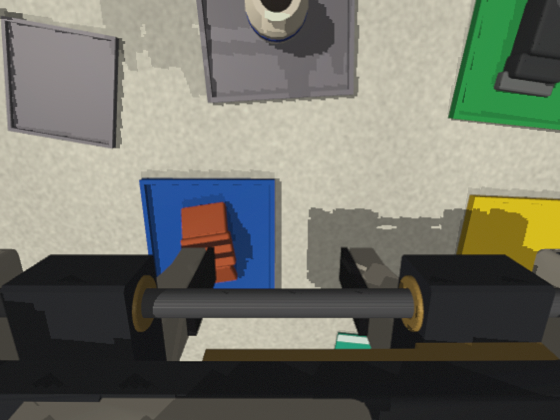

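The sherd lies crown up, centred in the blue tray at about (208,243). The jar stands in grey. Next the axe.

Emit:
{"name": "carry_out", "arguments": {"targets": [[0.0545,0.082,0.005,0,0,0],[0.0545,0.082,0.01,0,0,0],[0.0545,0.082,0.02,0,0,0],[0.0545,0.082,0.025,0,0,0],[0.0545,0.082,0.02,0,0,0.117]]}}

```text
time_s: 18.5
tcp_pos: [0.4749, 0.1141, 0.0984]
eef_rot: [180.0, 0.1, 172.9]
contact_force: [0.3, -0.0, 0.2]
gripper_width: 0.0664
gripper_force: 0.0
```

Emit:
{"name": "carry_out", "arguments": {"targets": [[0,0,0,0,0,0],[0,0,0,0,0,0],[0,0,0,0,0,0]]}}

```text
time_s: 18.88
tcp_pos: [0.4758, 0.1125, 0.0984]
eef_rot: [180.0, 0.0, 173.0]
contact_force: [0.8, 0.6, -0.6]
gripper_width: 0.0667
gripper_force: 0.0
```

Emit:
{"name": "carry_out", "arguments": {"targets": [[0,0,0.045,0,0,0],[0,0,0.045,0,0,0],[0,0,0.04,0,0,0],[0,0,0.032,0,0,0],[0,0,0,0,0,0]]}}

```text
time_s: 19.5
tcp_pos: [0.4755, 0.1121, 0.0166]
eef_rot: [-179.9, -0.0, 173.0]
contact_force: [-0.8, -0.6, 0.8]
gripper_width: 0.0668
gripper_force: 0.1
```

Emit:
{"name": "carry_out", "arguments": {"targets": [[0,0,0,0,0,0],[0,0,0,0,0,0],[0,0,0,0,0,0],[0,0,0,0,0,0],[0,0,0,0,0,0]], "hand": 0.2, "squeeze": 25}}

```text
time_s: 20.12
tcp_pos: [0.4751, 0.1132, 0.0172]
eef_rot: [180.0, 0.0, 173.0]
contact_force: [0.2, -0.7, 0.9]
gripper_width: 0.0337
gripper_force: 25.0
```

Emit:
{"name": "carry_out", "arguments": {"targets": [[0,0,-0.02,0,0,0],[0,0,-0.04,0,0,0],[0,0,-0.05,0,0,0],[0,0,-0.05,0,0,0],[0,0,0,0,0,0]]}}

```text
time_s: 20.75
tcp_pos: [0.4758, 0.1138, 0.0992]
eef_rot: [179.8, 0.2, 173.0]
contact_force: [0.2, -0.9, -2.2]
gripper_width: 0.034
gripper_force: 25.0
```

Emit:
{"name": "carry_out", "arguments": {"targets": [[-0.094,0.027,0,0,0,0],[-0.094,0.027,0,0,0,0],[-0.094,0.027,0,0,0,0],[-0.094,0.027,0,0,0,0],[0,0,0,0,0,0]]}}

```text
time_s: 21.38
tcp_pos: [0.67, 0.1438, 0.0944]
eef_rot: [-179.9, -0.1, 173.0]
contact_force: [-0.4, -0.5, -2.2]
gripper_width: 0.0339
gripper_force: 25.0
```

Emit:
{"name": "carry_out", "arguments": {"targets": [[0,0,0.04,0,0,0],[0,0,0.05,0,0,0],[0,0,0.04,0,0,0],[0,0,0.012,0,0,0],[0,0,0,0,0,0]]}}

```text
time_s: 22.0
tcp_pos: [0.6675, 0.1437, 0.0256]
eef_rot: [-180.0, -0.1, 173.0]
contact_force: [0.3, -0.1, -1.3]
gripper_width: 0.0338
gripper_force: 25.0
```

Emit:
{"name": "carry_out", "arguments": {"targets": [[0,0,0.008,0,0,0],[0,0,0.006,0,0,0],[0,0,0,0,0,0],[0,0,0,0,0,0]]}}

```text
time_s: 22.5
tcp_pos: [0.6682, 0.1439, 0.0193]
eef_rot: [180.0, 0.0, 173.0]
contact_force: [-0.4, 0.1, -1.9]
gripper_width: 0.0339
gripper_force: 25.0
```

Emit:
{"name": "carry_out", "arguments": {"targets": [[0,0,0.004,0,0,0],[0,0,0,0,0,0],[0,0,0,0,0,0]]}}

```text
time_s: 22.88
tcp_pos: [0.6683, 0.144, 0.0173]
eef_rot: [180.0, 0.0, 173.0]
contact_force: [-0.5, 0.9, 0.3]
gripper_width: 0.0339
gripper_force: 25.0
```

Emit:
{"name": "carry_out", "arguments": {"targets": [[0,0,0.002,0,0,0],[0,0,0,0,0,0],[0,0,0,0,0,0]]}}

```text
time_s: 23.25
tcp_pos: [0.6684, 0.144, 0.0173]
eef_rot: [180.0, 0.0, 173.0]
contact_force: [-2.9, 0.3, 7.6]
gripper_width: 0.0336
gripper_force: 25.0
```

Emit:
{"name": "carry_out", "arguments": {"targets": [[0,0,0,0,0,0],[0,0,0,0,0,0],[0,0,0,0,0,0],[0,0,0,0,0,0],[0,0,0,0,0,0]], "hand": 0.76}}

```text
time_s: 23.88
tcp_pos: [0.6681, 0.1438, 0.016]
eef_rot: [-180.0, -0.0, 173.0]
contact_force: [-1.1, -0.6, 0.4]
gripper_width: 0.0665
gripper_force: 0.0
```

Emit:
{"name": "carry_out", "arguments": {"targets": [[0,0,-0.03,0,0,0],[0,0,-0.06,0,0,0],[0,0,-0.09,0,0,0],[0.05,-0.08,-0.1,0,0,0],[0.05,-0.08,-0.1,0,0,0]]}}

```text
time_s: 24.5
tcp_pos: [0.6135, 0.0766, 0.1994]
eef_rot: [180.0, 0.0, 173.1]
contact_force: [0.7, -0.3, 0.1]
gripper_width: 0.0666
gripper_force: 0.0
```

Emit:
{"name": "carry_out", "arguments": {"targets": [[0,-0.06,0,0,0,-0.117],[0,0,0,0,0,0],[0,0,0,0,0,0]]}}

```text
time_s: 24.88
tcp_pos: [0.6105, 0.0475, 0.1976]
eef_rot: [180.0, 0.0, 180.0]
contact_force: [-0.4, 0.5, -0.3]
gripper_width: 0.0666
gripper_force: 0.0
```

```bash
python3 snap.py w6 wrist
```

```text
[0.61053619 0.04779178 0.19715648] [1.79996949e+02 3.18206574e-03 1.79987490e+02] [  22.7   16.2  -10.6   -0.   -63.2 -112.7] [0.53062231 0.0476143  0.34709322]
```

View pics/w6.png

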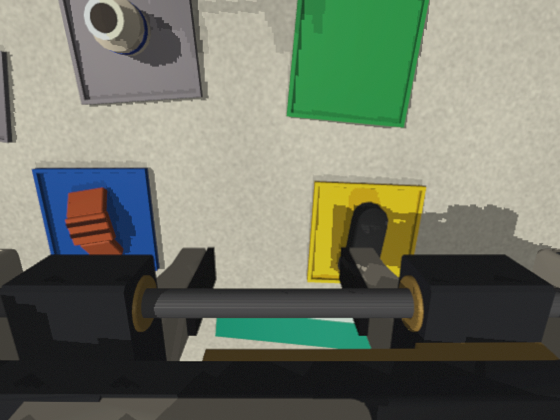

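The axe lies flat in yellow, butt at (370,203). The sherd sits in blue, and the jar rim is at about (104,18) in grey. I take a quick jar fix.

```bash
python3 - <<'E'
from h import *
import pickle
i,im=pickle.load(open("w6.pkl","rb"))
c=big(mask(im,(0,0,0),(180,255,60),(80,0,128,45)));P=onplane(i,c.reshape(-1,2),.0555)
print("jar",(P.min(0)+P.max(0))/2,P.max(0)-P.min(0)); print("butt",onplane(i,[(370,203)],.028))
s=r.get_state();print(s["tcp_pos"])
E
```

```text
jar [ 0.46117811 -0.08736194  0.0555    ] [1.92736421e-02 1.14943567e-02 1.11022302e-16]
butt [[0.62394898 0.14282061 0.028     ]]
[0.61053619 0.04779178 0.19715648]
```

Emit:
{"name": "carry_out", "arguments": {"targets": [[0.0594,-0.0557,0,0,0,0],[0.0594,-0.0557,0,0,0,0],[0.0594,-0.0557,0.02,0,0,0],[0.0594,-0.0557,0.04,0,0,0],[0.0594,-0.0557,0.04,0,0,0]]}}

```text
time_s: 25.55
tcp_pos: [0.4614, -0.092, 0.1463]
eef_rot: [-180.0, -0.0, -179.9]
contact_force: [1.1, -0.5, 0.4]
gripper_width: 0.0667
gripper_force: 0.0
```

Emit:
{"name": "carry_out", "arguments": {"targets": [[0,0,0,0,0,0],[0,0,0,0,0,0],[0,0,0,0,0,0]]}}

```text
time_s: 25.92
tcp_pos: [0.4632, -0.0912, 0.1473]
eef_rot: [180.0, 0.0, -179.9]
contact_force: [0.5, -1.3, 0.2]
gripper_width: 0.0665
gripper_force: 0.0
```

Down 125 mm to z = 0.022.

Emit:
{"name": "carry_out", "arguments": {"targets": [[0,0,0.06,0,0,0],[0,0,0.07,0,0,0],[0,0,0.06,0,0,0],[0,0,0.04,0,0,0],[0,0,0.018,0,0,0]]}}

```text
time_s: 26.55
tcp_pos: [0.4622, -0.0915, 0.022]
eef_rot: [-180.0, -0.1, -179.9]
contact_force: [-0.7, -0.1, 0.3]
gripper_width: 0.0667
gripper_force: 0.0
```

Emit:
{"name": "carry_out", "arguments": {"targets": [[0,0,0,0,0,0],[0,0,0,0,0,0],[0,0,0,0,0,0],[0,0,0,0,0,0],[0,0,0,0,0,0]], "hand": 0.3, "squeeze": 20}}

```text
time_s: 27.18
tcp_pos: [0.4627, -0.0918, 0.0238]
eef_rot: [180.0, 0.1, -179.9]
contact_force: [-0.8, 2.6, 6.1]
gripper_width: 0.0433
gripper_force: 20.0
```

Emit:
{"name": "carry_out", "arguments": {"targets": [[0,0,-0.03,0,0,0],[0,0,-0.04,0,0,0],[0,0,-0.05,0,0,0],[0,0,-0.04,0,0,0],[0,0,0,0,0,0]]}}

```text
time_s: 27.8
tcp_pos: [0.4629, -0.0918, 0.1043]
eef_rot: [180.0, 0.2, -180.0]
contact_force: [-0.1, -0.4, -2.1]
gripper_width: 0.0433
gripper_force: 20.0
```

Emit:
{"name": "carry_out", "arguments": {"targets": [[-0.0084,0.07,0,0,0,0],[-0.0084,0.1,0,0,0,0],[-0.0084,0.11,0,0,0,0],[-0.0084,0.09,0,0,0,0],[-0.0084,0.056,0,0,0,0]]}}

```text
time_s: 28.42
tcp_pos: [0.4824, 0.1228, 0.102]
eef_rot: [-180.0, -0.1, -179.9]
contact_force: [0.2, 0.1, -0.8]
gripper_width: 0.0433
gripper_force: 20.0
```

Emit:
{"name": "carry_out", "arguments": {"targets": [[0,0,0,0,0,0],[0,0,0.04,0,0,0],[0,0,0.05,0,0,0],[0,0,0.04,0,0,0],[0,0,0.015,0,0,0]]}}

```text
time_s: 29.05
tcp_pos: [0.4817, 0.1197, 0.0289]
eef_rot: [-179.9, -0.2, 180.0]
contact_force: [-0.3, -0.5, -0.7]
gripper_width: 0.0434
gripper_force: 20.0
```

Emit:
{"name": "carry_out", "arguments": {"targets": [[0,0,0.006,0,0,0],[0,0,0.005,0,0,0],[0,0,0,0,0,0],[0,0,0,0,0,0]]}}

```text
time_s: 29.55
tcp_pos: [0.4831, 0.1212, 0.0254]
eef_rot: [180.0, 0.0, -180.0]
contact_force: [-0.6, -0.7, -0.2]
gripper_width: 0.0433
gripper_force: 20.0
```

Emit:
{"name": "carry_out", "arguments": {"targets": [[0,0,0.003,0,0,0],[0,0,0,0,0,0],[0,0,0,0,0,0]]}}

```text
time_s: 29.92
tcp_pos: [0.4831, 0.1213, 0.0238]
eef_rot: [180.0, 0.0, -179.9]
contact_force: [-1.5, 0.7, 3.5]
gripper_width: 0.0431
gripper_force: 20.0
```

Emit:
{"name": "carry_out", "arguments": {"targets": [[0,0,0.002,0,0,0],[0,0,0,0,0,0],[0,0,0,0,0,0]]}}

```text
time_s: 30.3
tcp_pos: [0.4832, 0.1213, 0.0237]
eef_rot: [180.0, 0.1, -179.9]
contact_force: [-5.8, 0.6, 17.1]
gripper_width: 0.0434
gripper_force: 20.0
```

Emit:
{"name": "carry_out", "arguments": {"targets": [[0,0,0,0,0,0],[0,0,0,0,0,0],[0,0,0,0,0,0],[0,0,0,0,0,0],[0,0,0,0,0,0]], "hand": 0.76}}

```text
time_s: 30.92
tcp_pos: [0.4829, 0.121, 0.0224]
eef_rot: [-180.0, -0.0, -180.0]
contact_force: [0.0, -0.0, 0.3]
gripper_width: 0.0667
gripper_force: 0.0
```

Emit:
{"name": "carry_out", "arguments": {"targets": [[0,0,-0.03,0,0,0],[0,0,-0.06,0,0,0],[0,0,-0.09,0,0,0],[-0.08,-0.03,-0.09,0,0,0],[-0.1,-0.03,-0.1,0,0,0]]}}

```text
time_s: 31.55
tcp_pos: [0.5668, 0.0929, 0.203]
eef_rot: [180.0, 0.1, -179.9]
contact_force: [1.4, 1.2, -0.6]
gripper_width: 0.0666
gripper_force: 0.0
```

Emit:
{"name": "carry_out", "arguments": {"targets": [[-0.1,-0.03,-0.05,0,0,0],[-0.06,-0.03,0,0,0,0],[0,0,0,0,0,0],[0,0,0,0,0,0]]}}

```text
time_s: 32.05
tcp_pos: [0.6454, 0.0631, 0.2249]
eef_rot: [-180.0, -0.1, -180.0]
contact_force: [-0.1, -0.2, 0.0]
gripper_width: 0.0666
gripper_force: 0.0
```

```bash
python3 snap.py w7 wrist
```

```text
[0.64533073 0.06333675 0.22532565] [-1.79989031e+02 -5.45070815e-02 -1.79955302e+02] [  22.8   18.4   -3.6   -0.   -68.  -112.8] [0.56586242 0.0632264  0.37460546]
```

View pics/w7.png

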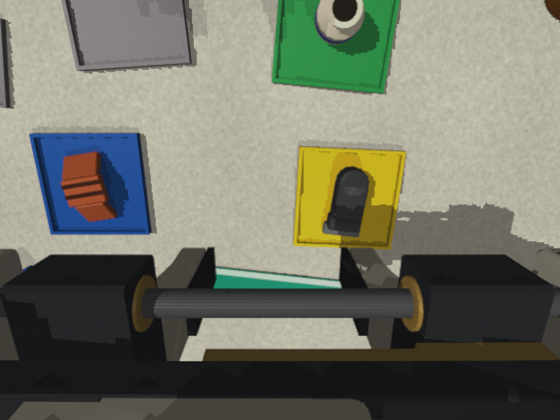

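All three are in their trays: axe (348,200), sherd (88,185), jar rim (343,10). I check the offsets.

```bash
python3 - <<'E'
from h import *
import pickle
i,im=pickle.load(open("w7.pkl","rb"))
for t,b in(("yellow",(285,140,412,252)),("blue",(22,125,160,240))):
    lo,hi=TR[t];q=quad(big(mask(im,(lo[0],90,35),hi,b)));print(t,onplane(i,q,.009).mean(0).round(4))
c=big(mask(im,(0,0,5),(180,100,110),(322,162,372,238)));rc=cv2.minAreaRect(np.float32(onplane(i,c.reshape(-1,2),.02)[:,:2]*1000));print("axe",rc)
print("butt/edge",onplane(i,[(351,166)],.03),onplane(i,[(343,236)],.014))
c=big(mask(im,(0,110,40),(16,255,255),(55,145,125,228)));rc=cv2.minAreaRect(np.float32(onplane(i,c.reshape(-1,2),.018)[:,:2]*1000));print("sherd",rc)
c=big(mask(im,(0,0,0),(180,255,50),(330,0,358,25)));P=onplane(i,c.reshape(-1,2),.0555);print("jar",(P.min(0)+P.max(0))/2,P.max(0)-P.min(0))
E
python3 snap.py t2 top
```

```text
yellow [0.6682 0.1445 0.009 ]
blue [ 0.6503 -0.1507  0.009 ]
axe ((667.3031005859375, 141.89010620117188), (42.66801452636719, 80.45046997070312), 82.39631652832031)
butt/edge [[0.62454988 0.14211074 0.03      ]] [[0.71136884 0.14179172 0.014     ]]
sherd ((651.46875, -153.57620239257812), (77.08863830566406, 52.0331916809082), 6.288055896759033)
jar [0.48375556 0.12154209 0.0555    ] [1.54305805e-02 1.98869306e-02 1.11022302e-16]
[0.64534319 0.06355545 0.22560982] [-1.79995221e+02 -2.87135663e-02 -1.79928822e+02] [  22.8   18.4   -3.6   -0.   -68.  -112.8] [ 0.39371498 -0.00143491  0.98867324]
```

View pics/t2.png

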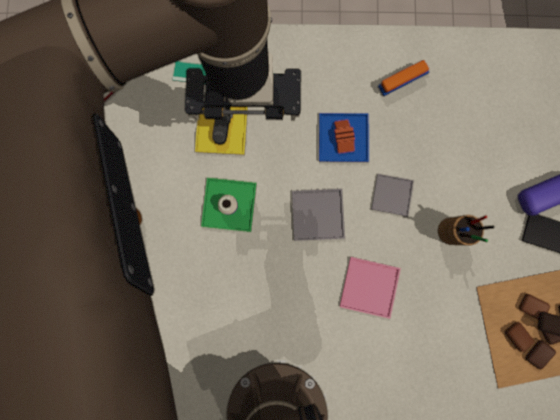

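The top view agrees: axe (221,130), sherd (344,137), jar (228,205), grey tray empty, and the pen pot at (460,230) unmoved. The sample jar is hidden behind the arm here; the arm never went near it. All offsets are within about 4 mm, so I hand in.

```bash
python3 -c "
from plant import r
print(r.close_job())"
```

```text
the job is handed in; nothing more can be done
None
```

I handed the job in after about 32 s of robot time: the sherd is in blue, the axe head in yellow and the jar in green, each measured within about 4 mm of its tray's centre, and the grey tray is empty again; no verdict came back.

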